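Set the eyelet, then hold the gauge's index plunger out

TASK

Set the eyelet in the grey board panel lying under the hand press: bring the press's lever all the way down to its stop, then let it come all the way back up. After that pull the index plunger on the sliding gauge beside the press straight up by its knob as far as it goes, and finish while still holding it up there, so that I can move the gauge to its next hole. The gauge and the panel should stay where they are, and don't push the other things on the bench about.

Things in the scene. Friction and masses are not known exactly. Their poses are not given: they have to be found in the camera images.
- press: Grey cast bench eyelet press, fixed, turned a little each time. Origin on the bench under the ram (vertical spindle); x from the ram to the column behind, y along the panel away from the gauge, z up. Base x -90 to +160 mm, 120 mm wide. Head from x -30 to +150 mm, 56 mm wide, top at 230 mm. Its work table is 60 mm above the bench.
- lever_hinge (a point): Centre of the lever's pivot pin in the press head, 215 mm above the bench, 35 mm behind the ram (press frame x +35, y 0, z 215 mm). The lever turns about the press's y axis.
- lever_ball (a point): Centre of the lever's black ball, 35 mm across, on a 13 mm steel rod, 220 mm from the hinge. At rest the lever rises 28 degrees from the hinge to the front (-x of the press), ball 318 mm above the bench; on the lower stop it hangs 14 degrees below level, ball at 162 mm. Pinch it from above across the lever's plane (it turns in the fingers along its arc) or push it down.
- lever (a joint): Angle of the press lever in rad: 0 at rest (up, against its stop), 0.733 fully down on the lower stop. A return spring brings it up again: pushing it down takes about 5 N at the ball at the start and about 12 N at the bottom, a little more when moved fast.
- gauge_bar: Steel index bar fixed to the bench on the press's -y side, parallel to it (same axes): 50 mm wide, 210 mm long along y, top 60 mm above the bench, a row of holes every 25 mm. Origin on the bench below the hole in which the plunger's pin sits, 160 to 240 mm from the ram.
- carriage: Aluminium saddle of the gauge on the index bar, 74 mm in x, 54 mm in y, top 88 mm above the bench, with a 110 mm wide steel fence (same height) on its +y side where the panel's end lies. Origin on the bar's top, on the plunger's axis. Locked by the plunger's pin; with the pin out it slides along y against about 10 N of drag.
- plunger_knob (a point): Middle of the index plunger's black pull knob, on its vertical axis, 120 mm above the bench when seated. Upright cylinder 26 mm across, 24 mm high (29 mm across at a rim near the top), from 108 to 132 mm above the bench when seated; below it a 17 mm sleeve and, up to 96 mm, a 25 mm nut.
- plunger (a joint): Lift of the index plunger in m: 0 when seated, 0.014 when pulled fully up against its stop. The pin stands 8 mm deep in the hole of the bar. A spring pulls it back down (about 5 N seated, 9 N fully up); it has no catch, so it drops back if let go.
- panel: Loose flat grey board panel 100 x 300 x 3 mm (300 mm along its y), lying across the gauge bar and the press's work table under the ram, 60 mm above the bench, its -y end at the gauge's fence. Origin at the centre of its underside.
- eyelet_dish: Bystander: small round steel dish with brass eyelets, 68 mm across, 24 mm high, in front of the press and the gauge. Origin: centre of its underside.
- die_block: Bystander: wooden block 40 x 90 x 22 mm with three steel dies standing on it (40 mm high in all), in front of the press on the +y side. Origin: centre of its underside.
- screwdriver: Bystander: screwdriver 170 mm long, lying on the bench on the left, beyond the panel's free end.
- tape_roll: Bystander: roll of tape lying flat, 90 mm across, 24 mm high, between robot and gauge.
- straightedge: Bystander: steel straightedge 35 x 200 x 5 mm, lying on the stack of finished panels.
- done_stack: Bystander: stack of finished grey panels, 100 x 300 mm, 42 mm high, on the left. Origin: centre of its underside.
- box_shell: Bystander: open grey board box 140 x 220 x 90 mm with taped corners, on the right near the robot. Origin: centre of its underside.
Not all that is in view belongs to the job. Leave any green look-alike of the gauge_bar alone.

How it is judged:
By the outcome, as a careful person would: the job done as asked, in the order asked, and still so for the second after the job is handed in, while the arm keeps its last pose, push and grip.
It also fails if it takes over 51 s, if anything falls off the work surface, if the arm or the gripper's body presses on something with over 40 N, if the wrist force passes 120 N, or if a joint passes its speed limit or range.

ROBOT

A 6-joint arm with a two-finger parallel gripper is mounted at the origin on the work surface. World frame = base frame: x ahead of the robot, y to its left, z up, the work surface at z = 0. Lengths are in m, angles in rad, forces in N, time in s.
With the tool pointing down it reaches from about 0.375 to 0.925 m from the base axis. Payload 5.7 kg.
Tool frame: the origin (TCP) lies between the finger pads; the fingertips stand 22 mm ahead of it and the grasp point (between the pads) lies 3 mm ahead of it; z points along the fingers, x is the direction in which the jaws open and shut, and the axes are right-handed (so a half turn about z gives the same grasp; the last joint's range is limited). The gripper opens to 85 mm and grips with 20 to 120 N. Pads are 22 mm wide; open, the fingers measure 114 mm over their backs; the gripper's body (76 mm by 85 mm) begins 54 mm behind the grasp point. The pads swing forward as they close: fully open they stand 13 mm farther back than shut.
Start: joints at [1.006, 0.359, 1.51, -0, 1.272, -0.115], TCP at [0.261, 0.54, 0.253] pointing down, gripper open.
Joint ranges: [-2.97, 2.97], [-1.01, 2.36], [0.21, 2.38], [-0.96, 4.11], [0.2, 2.71], [-2.98, 2.98]. Speed limits (rad/s): [2.39, 2.39, 3.14, 3.14, 3.14, 3.14].

INTERFACE

Orientations are given as a unit quaternion [x, y, z, w].
In Python, from cell import ctrl gives the robot as it stands. The module is installed in compiled form; this text tells all that it offers.
- The arm moves only by the shell command python3 -m jog 'ROWS'. ROWS is JSON, a list that holds one entry, the list of rows, each a list of 7 numbers: the turn, a rotation vector about the tool's x, y, z in rad, then the shift along the tool's x, y, z in mm, then the finger opening in mm, from 0 to 85.4. A call has exactly 5 rows; each row shifts and turns the commanded pose from where the row before left it, along the tool's axes as they then stand; what a row does not reach is not made up. A row lasts 1/8 s, in which the tool goes at most 62.5 mm and 10.7 degrees, less where a joint would pass 70% of its speed; a pose out of reach is approached as far as the arm can. A call is refused whole if a number of a shift passes 62.5 or a number of a turn 0.188, either way. A call with a gripper value outside its range is refused whole. The fingers move at their own pace and stop on an object; the grip force is fixed at half the most. Time passes only in rows, so rows that do not move let the fingers close, or fill a call up. It gives the time, the measured TCP pose, the force and the opening at its end, in the units of the state.
- ctrl.sense(): the state, without advancing time (a new reading comes with each control period).
- ctrl.get_image(name): name is "scene" or "top" or "wrist"; returns the picture (480x640x3 uint8, red, green, blue); there is no depth.
- ctrl.get_calibration(name): a dict with "vfov" (degrees; the focal length in pixels is half the picture's height over the tangent of half this angle, whatever the lens; pixels are square), "cx", "cy" (the principal point, pixels), "dist_coeffs" ([k1, k2, p1, p2, k3] as OpenCV has them; the pictures are not rectified), "eye" and "attitude" of the camera in the world. Camera axes: x right, y up, looking along -z (the intrinsics and any distortion apply to the point x, -y, -z); pixel columns grow to the right and rows downward; lengths in m; the calibration is good to about 2 mm. A picture is of the moment at which its call begins: read the wrist's pose just before it. get_calibration takes no time and is no camera call; for the wrist camera it gives the pose at the moment of the call.
- ctrl.hand_in(): hands the job in, once; it reports no verdict.
The state is a dict: "clock": time; "qpos": joint angles; "qd": joint speeds; "joint_efforts": joint torques, N m; "eef_pos": TCP position; "tool_rot": TCP orientation; "wrist_force": force on the tool from outside, world axes, zero at the start; "torque": the same for the moment, N m; "gripper_width": opening from 0.0 (shut) to 1.0 (fully open).
Only numpy, scipy, OpenCV 4.12 (cv2) and the standard library are available. Lean on these libraries where they do the work, as an engineer would, in place of code of your own. Each camera call takes 0.05 s, during which the arm holds its last target.

## Working session

There is one attempt and no reset: what is moved stays moved. The work goes in short steps, Python scripts to look and compute and a shell command to move; the robot and the scene stay as the last step left them, time stands still between calls to the robot, and variables do not carry over. Pictures are saved under pics/ and viewed, and the job is handed in when it is done.

```bash
mkdir -p pics; ls; python3 - <<'E'
from cell import ctrl
import cv2
s=ctrl.sense();print(s)
for n in("scene","top","wrist"):
    print(n,ctrl.get_calibration(n))
    cv2.imwrite(f"pics/{n}0.png",ctrl.get_image(n)[:,:,::-1])
E
```

```text
pics
{'clock': 0.0, 'qpos': array([ 1.00589624e+00,  3.59481197e-01,  1.51143019e+00,  1.28198182e-05,
        1.27251255e+00, -1.15107661e-01]), 'qd': array([-0.00037003, -0.00149597, -0.00109235,  0.00031155,  0.00136435,
       -0.0012524 ]), 'joint_efforts': array([ 3.73544972e-04, -5.27612829e+01, -2.78626263e+01, -1.40336906e-04,
        1.31186188e-02, -2.55473765e-06]), 'eef_pos': array([0.26052897, 0.53977408, 0.25246858]), 'tool_rot': array([ 8.46989026e-01,  5.31609586e-01, -8.28955594e-04,  3.88945506e-04]), 'wrist_force': array([-0.78697491,  0.91422468, -0.69349097]), 'torque': array([ 0.00498313, -0.01350403,  0.04408593]), 'gripper_width': 0.9979218037620204}
scene {'vfov': 53.447059413291676, 'cx': 319.5702058190876, 'cy': 239.15170137170114, 'dist_coeffs': array([-0.07991094,  0.        ,  0.        ,  0.        ,  0.        ]), 'eye': array([1.20282433, 0.6604673 , 1.12716456]), 'attitude': array([0.15176345, 0.35048455, 0.84276966, 0.37929899])}
top {'vfov': 51.59561396511043, 'cx': 319.39558018547416, 'cy': 241.47164221126542, 'dist_coeffs': array([-0.02814676,  0.        ,  0.        ,  0.        ,  0.        ]), 'eye': array([0.26753427, 0.05514809, 1.53652227]), 'attitude': array([ 0.0675344 , -0.06791489, -0.69687995,  0.71076368])}
wrist {'vfov': 71.93304272317317, 'cx': 316.4984115631445, 'cy': 241.55375402627712, 'dist_coeffs': array([0.00064586, 0.        , 0.        , 0.        , 0.        ]), 'eye': array([0.2006787 , 0.56878661, 0.37384559]), 'attitude': array([-0.11405061, -0.07127393,  0.52671361,  0.8393362 ])}
```

View pics/scene0.png

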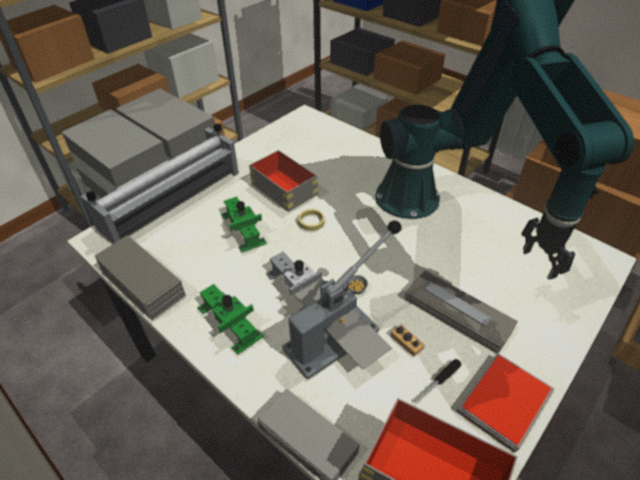

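View pics/top0.png

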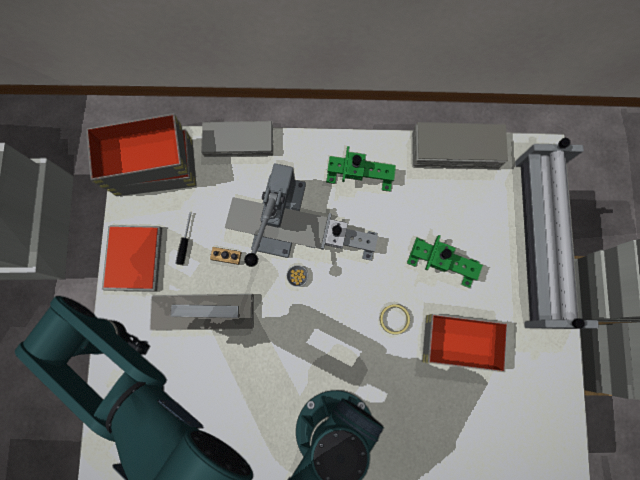

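View pics/wrist0.png

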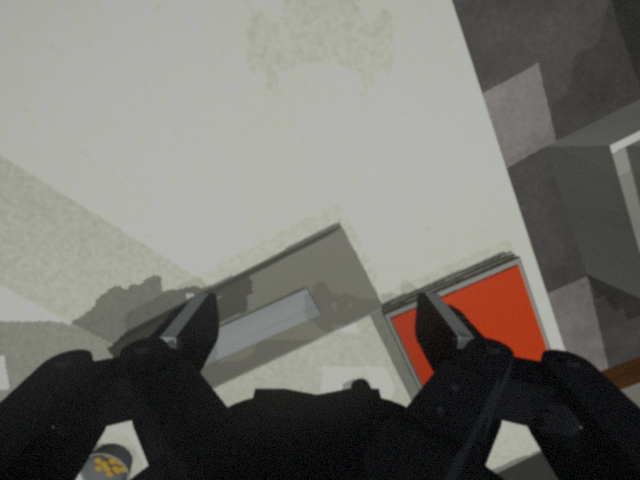

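Candidates for the plunger knob in the top view are the grey/aluminium gauge knob (337,229) and the green look-alikes' knobs at (356,160) and (446,254). I choose the grey one, which is beside the press and at the panel's end. For the lever ball, I take the black ball at top (251,260), scene (394,228). The dark roller ends at (564,143) and (578,322) are not it. Next I check close crops and measure.

```bash
cat > h.py <<'E'
import numpy as np,cv2
from scipy.spatial.transform import Rotation as R
from cell import ctrl
def K(c):
    f=240/np.tan(np.radians(c["vfov"]/2));return np.array([[f,0,c["cx"]],[0,f,c["cy"]],[0,0,1]])
def ray(c,p):
    u=cv2.undistortPoints(np.array([[p]],float),K(c),np.array(c["dist_coeffs"]))[0,0]
    d=R.from_quat(c["attitude"]).apply([u[0],-u[1],-1]);return np.array(c["eye"]),d/np.linalg.norm(d)
def plane(c,p,z):
    e,d=ray(c,p);return e+d*(z-e[2])/d[2]
def tri(*cp):
    A=0;b=0;rs=[ray(c,p) for c,p in cp]
    for e,d in rs:
        P=np.eye(3)-np.outer(d,d);A=A+P;b=b+P@e
    x=np.linalg.solve(A,b);return x,[np.linalg.norm((np.eye(3)-np.outer(d,d))@(x-e))*1e3 for e,d in rs]
def proj(c,X):
    r=R.from_quat(c["attitude"]).inv().apply(np.array(X)-c["eye"]);
    return cv2.projectPoints(np.array([[r[0],-r[1],-r[2]]]),np.zeros(3),np.zeros(3),K(c),np.array(c["dist_coeffs"]))[0][0,0]
E
python3 - <<'E'
from h import *
t=cv2.imread("pics/top0.png");s=cv2.imread("pics/scene0.png")
a=cv2.resize(t[150:290,215:395],None,fx=4.4,fy=4.2,interpolation=cv2.INTER_CUBIC);cv2.imwrite("pics/tc.png",a)
a=cv2.resize(s[210:390,255:415],None,fx=4,fy=3.3,interpolation=cv2.INTER_CUBIC);cv2.imwrite("pics/sc.png",a)
def blob(im,p,r=14,th=45):
    x,y=p;m=(im[y-r:y+r,x-r:x+r].max(2)<th).astype(np.uint8)
    n,l,st,c=cv2.connectedComponentsWithStats(m)
    for i in range(1,n):
        if st[i,4]>15: print(p,st[i]+[x-r,y-r,0,0,0],c[i]+[x-r,y-r])
for p in((251,260),(337,229)):blob(t,p)
for p in((394,228),(299,266)):blob(s,p)
E
```

```text
(251, 260) [245 253  13  13 129] [250.8372093  259.24806202]
(337, 229) [333 225   8  11  70] [336.42857143 230.14285714]
(394, 228) [388 222  12  11  99] [393.88888889 226.83838384]
(299, 266) [295 262   8   9  55] [298.45454545 265.85454545]
```

View pics/tc.png

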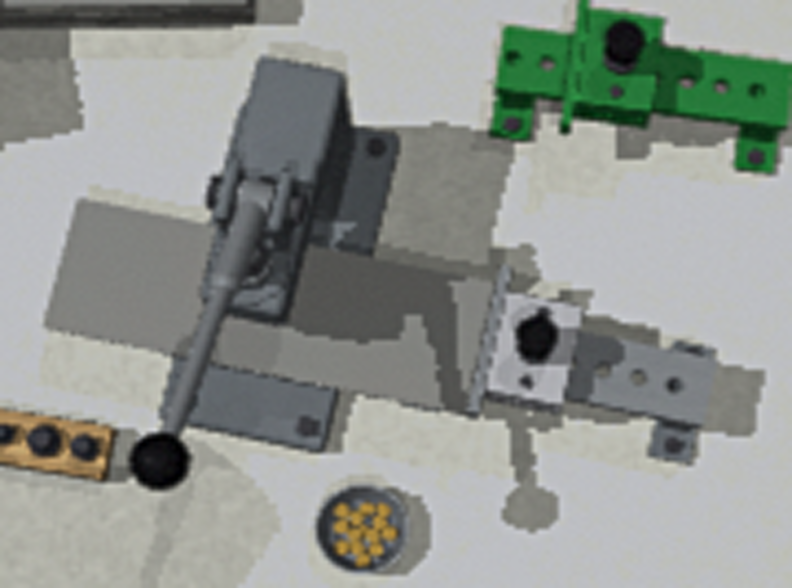

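View pics/sc.png

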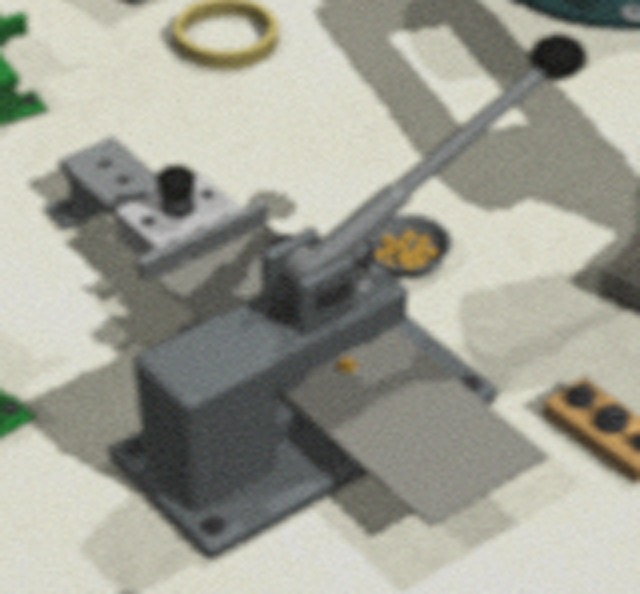

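```bash
python3 - <<'E'
from h import *
ct=ctrl.get_calibration("top");cs=ctrl.get_calibration("scene")
b,e=tri((ct,(251.2,259.4)),(cs,(394.2,227.2)));print("ball",b,e)
print("ball plane",plane(ct,(251.2,259.4),.318),plane(cs,(394.2,227.2),.318))
k,e=tri((ct,(337,229.7)),(cs,(298.8,266.8)));print("knob",k,e, plane(ct,(337,229.7),.123),plane(cs,(298.8,266.8),.12))
# bar holes on top, tc px
T=lambda x,y:(215+x/4.4,150+y/4.2)
h=[plane(ct,T(*p),.06) for p in((602,370),(638,377),(675,384.5))];print(h)
d=h[2]-h[0];ya=np.arctan2(d[1],d[0])+np.pi/2;print("yaw from holes",np.degrees(ya), np.linalg.norm(d))
# panel edge near (tc)  left free end near corners
q=[plane(ct,T(*p),.063) for p in((46,326),(80,198),(478,413))];print(q)
d=q[2]-q[0];print("yaw panel",np.degrees(np.arctan2(d[1],d[0]))+90)
# press base front edge
q=[plane(ct,T(*p),.02) for p in((322,450),(396,130))];d=q[1]-q[0];print("yaw base",np.degrees(np.arctan2(d[1],d[0])))
E
```

```text
ball [0.4550426  0.22622884 0.31733061] [np.float64(1.0473956433521678), np.float64(1.0473956433522151)]
ball plane [0.45548865 0.22524275 0.318     ] [0.45507067 0.22745392 0.318     ]
knob [0.57888806 0.0077026  0.11380781] [np.float64(1.9161260765220947), np.float64(1.9161260765220844)] [0.57804721 0.00647782 0.123     ] [0.5817765  0.01340286 0.12      ]
[array([ 0.5667218 , -0.04098385,  0.06      ]), array([ 0.56206256, -0.06583787,  0.06      ]), array([ 0.55705457, -0.09135671,  0.06      ])]
yaw from holes -10.863747606247493 0.051292103086067124
[array([0.59094858, 0.34366095, 0.063     ]), array([0.687437 , 0.3252414, 0.063    ]), array([0.53292437, 0.04397181, 0.063     ])]
yaw panel -10.95772315306769
yaw base -10.516284031949562
```

Both crops confirm the choice. The ball is at tc (160,460) on the lever rod, and the knob at tc (540,335) is on the aluminium saddle. The press yaw is about -10.9°. First I rise and turn the jaws to the press's y axis.

```bash
cat > go.py <<'E'
import sys
from h import *
s=ctrl.sense();r=R.from_quat(s["tool_rot"])
t=np.array([float(v) for v in sys.argv[1:4]])
print("t",round(float(s["clock"]),2),"pos",s["eef_pos"].round(4),"F",s["wrist_force"].round(1),"w",round(float(s["gripper_width"]),3))
x=r.apply([1,0,0]);z=r.apply([0,0,1]);print("jaw deg",np.degrees(np.arctan2(x[1],x[0])).round(2),"z",z.round(3))
print("tool mm",(r.inv().apply(t-s["eef_pos"])*1e3).round(1))
E
python3 -m jog '[[[0,0,-0.13,0,0,-30,85],[0,0,-0.13,0,0,-35,85],[0,0,0,0,0,-35,85],[0,0,0,0,0,-35,85],[0,0,0,0,0,-15,85]]]'; python3 go.py .455 .226 .4
```

```text
clock: 0.78
eef_pos: [0.2612, 0.5408, 0.4052]
tool_rot: [0.771, 0.637, 0.001, -0.0]
wrist_force: [-0.2, 0.0, 0.1]
gripper_width: 0.996
t 0.78 pos [0.2612 0.5408 0.4052] F [-0.2  0.   0.1] w 0.996
jaw deg 79.13 z [ 0.001  0.002 -1.   ]
tool mm [-272.7  249.7    4.8]
```

```bash
python3 -m jog '[[[0,0,0,-45,40,0,85],[0,0,0,-58,53,0,85],[0,0,0,-60,55,0,85],[0,0,0,-60,55,0,85],[0,0,0,-50,46,0,85]]]';python3 go.py .455 .226 .321; python3 - <<'E'
from h import *
c=ctrl.get_calibration("wrist");im=ctrl.get_image("wrist")
cv2.imwrite("pics/w1.png",im[:,:,::-1]);print(c["eye"],proj(c,(.455,.2263,.318)),proj(c,(.5765,.0085,.12)))
E
```

```text
clock: 1.4
eef_pos: [0.4231, 0.2738, 0.4022]
tool_rot: [0.771, 0.637, -0.001, -0.0]
wrist_force: [1.5, 1.0, -0.6]
gripper_width: 0.995
t 1.4 pos [0.4231 0.2738 0.4022] F [ 1.5  1.  -0.6] w 0.995
jaw deg 79.14 z [-0.001 -0.001 -1.   ]
tool mm [-40.8  40.4  81.2]
[0.35778998 0.28606207 0.52362055] [257.57425445 311.95846619] [150.15212741 349.56742703]
```

View pics/w1.png

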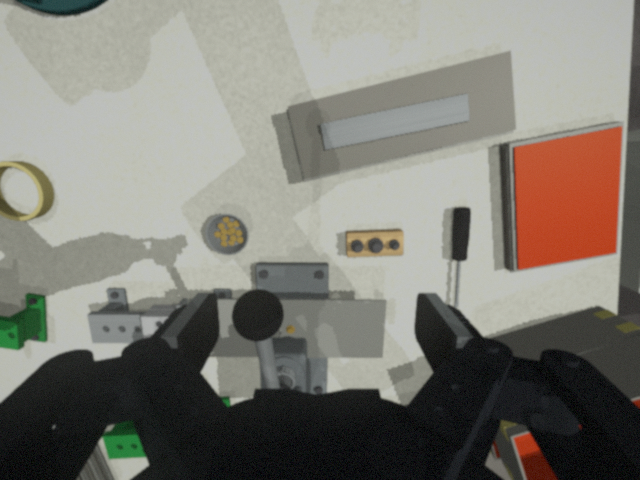

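The wrist picture shows the ball at (258,315), within 3 px of my prediction (257.6,312). Next I centre over it.

```bash
python3 go.py .456 .226 .321; python3 -c "
from h import *
c=ctrl.get_calibration('wrist');print(plane(c,(258,315),.318))"
```

```text
t 1.45 pos [0.4271 0.2675 0.4022] F [ 2.9 -4.5 -0.6] w 0.996
jaw deg 78.86 z [ 0.002 -0.007 -1.   ]
tool mm [-34.6  36.2  81.5]
[0.46141332 0.21898659 0.318     ]
```

```bash
python3 -m jog '[[[0,0,0,0,0,0,85],[0,0,0,0,0,0,85],[0,0,0,0,0,0,85],[0,0,0,0,0,0,85],[0,0,0,0,0,0,85]]]';python3 go.py .456 .226 .321; python3 - <<'E'
from h import *
c=ctrl.get_calibration("wrist");im=ctrl.get_image("wrist")
cv2.imwrite("pics/w2.png",im[:,:,::-1]);print(c["eye"],proj(c,(.456,.2263,.318)))
p=proj(c,(.456,.2263,.318)).astype(int)
m=(im[p[1]-50:p[1]+50,p[0]-50:p[0]+50].max(2)<45).astype(np.uint8)
n,l,st,ce=cv2.connectedComponentsWithStats(m)
for i in range(1,n):
  if st[i,4]>100:print(st[i],ce[i]+p-50, plane(c,ce[i]+p-50,.318))
E
```

```text
clock: 2.08
eef_pos: [0.4224, 0.2763, 0.4033]
tool_rot: [0.771, 0.637, -0.0, 0.0]
wrist_force: [-0.4, 0.0, 0.3]
gripper_width: 0.996
t 2.08 pos [0.4224 0.2763 0.4033] F [-0.4  0.   0.3] w 0.996
jaw deg 79.2 z [-0. -0. -1.]
tool mm [-43.1  42.4  82.3]
[0.35693145 0.2884968  0.52458329] [254.58975464 313.87266731]
[  26   28   49   50 1870] [254.07540107 315.64973262] [0.45725236 0.22563031 0.318     ]
[  0  32  14  67 618] [209.63592233 327.88349515] [0.46061006 0.19291882 0.318     ]
```

View pics/w2.png

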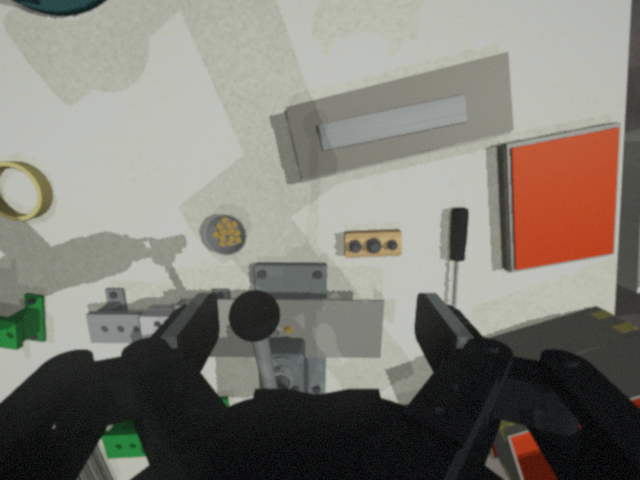

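The picture shows the ball at (254,316), giving (0.457,0.226), which agrees with triangulation. Now I centre and descend.

```bash
python3 -m jog '[[[0,0,0,-20,20,0,85],[0,0,0,-23,22,0,85],[0,0,0,0,0,20,85],[0,0,0,0,0,30,85],[0,0,0,0,0,30,85]]]';python3 -m jog '[[[0,0,0,0,0,0,60],[0,0,0,0,0,0,45],[0,0,0,0,0,0,45],[0,0,0,0,0,0,45],[0,0,0,0,0,0,45]]]';python3 go.py .4562 .226 .321;python3 - <<'E'
from h import *
cv2.imwrite("pics/w3.png",ctrl.get_image("wrist")[:,:,::-1])
E
```

```text
clock: 2.75
eef_pos: [0.4561, 0.2256, 0.3227]
tool_rot: [0.771, 0.637, 0.0, 0.0]
wrist_force: [-0.1, 0.2, -0.5]
gripper_width: 0.997
clock: 3.38
eef_pos: [0.4561, 0.2257, 0.3238]
tool_rot: [0.771, 0.637, 0.0, 0.0]
wrist_force: [-0.1, -0.8, 0.3]
gripper_width: 0.525
t 3.38 pos [0.4561 0.2257 0.3238] F [-0.1 -0.8  0.3] w 0.525
jaw deg 79.13 z [ 0.001  0.    -1.   ]
tool mm [ 0.3 -0.   2.8]
```

View pics/w3.png

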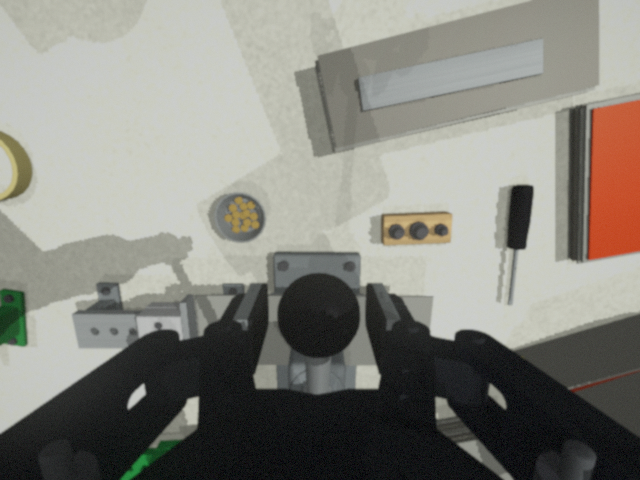

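The ball is at (319,315), centred between the pads (about x 253 and 380). Closing.

```bash
python3 -m jog '[[[0,0,0,0,0,2,45],[0,0,0,0,0,0,30],[0,0,0,0,0,0,25],[0,0,0,0,0,0,25],[0,0,0,0,0,0,25]]]';python3 go.py .4562 .226 .321
python3 - <<'E'
from h import *
# arc increments in tool frame (y=press x, z=down), equal angle steps
a=np.radians(np.linspace(28,-14,15));p=np.c_[-220*np.cos(a),-220*np.sin(a)];print(np.diff(p,axis=0).round(1).tolist())
E
```

```text
clock: 4.05
eef_pos: [0.456, 0.2264, 0.3215]
tool_rot: [0.771, 0.637, 0.001, -0.001]
wrist_force: [-1.3, 5.3, 2.2]
gripper_width: 0.378
t 4.05 pos [0.456  0.2264 0.3215] F [-1.3  5.3  2.2] w 0.378
jaw deg 79.13 z [ 0.     0.002 -1.   ]
tool mm [-0.3  0.3  0.5]
[[-5.1, 10.3], [-4.6, 10.6], [-4.0, 10.8], [-3.5, 11.0], [-2.9, 11.2], [-2.3, 11.3], [-1.7, 11.4], [-1.1, 11.5], [-0.5, 11.5], [0.1, 11.5], [0.7, 11.5], [1.3, 11.4], [1.9, 11.4], [2.5, 11.2]]
```

```bash
python3 - <<'E'
from h import *
a=ctrl.get_image("wrist")[:,:,::-1];b=ctrl.get_image("scene")[:,:,::-1]
cv2.imwrite("pics/w4.png",np.hstack([cv2.resize(a[240:400,200:440],(480,320)),cv2.resize(b[190:260,365:435],(320,320),interpolation=cv2.INTER_CUBIC)]))
E
```

```text
(no output)
```

View pics/w4.png

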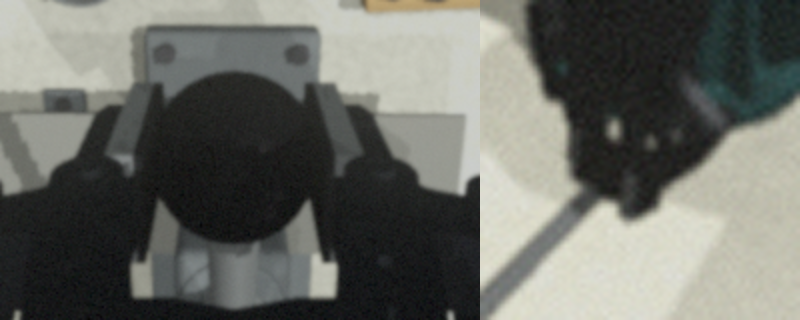

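The ball is held between both pads at crop (235,150). Now the arc down, checking after each call.

```bash
python3 -m jog '[[[0,0,0,0,-5.1,10.3,25],[0,0,0,0,-4.6,10.6,25],[0,0,0,0,-4,10.8,25],[0,0,0,0,-3.5,11,25],[0,0,0,0,-2.9,11.2,25]]]'; python3 go.py .456 .2264 .3215
```

```text
clock: 4.78
eef_pos: [0.4372, 0.2301, 0.2687]
tool_rot: [0.771, 0.637, 0.002, 0.0]
wrist_force: [-2.2, 3.8, 10.0]
gripper_width: 0.381
t 4.78 pos [0.4372 0.2301 0.2687] F [-2.2  3.8 10. ] w 0.381
jaw deg 79.14 z [ 0.003  0.001 -1.   ]
tool mm [  0.   19.4 -52.8]
```

```bash
python3 -m jog '[[[0,0,0,0,-2.3,11.3,25],[0,0,0,0,-1.7,11.4,25],[0,0,0,0,-1.1,11.5,25],[0,0,0,0,-0.5,11.5,25],[0,0,0,0,0.1,11.5,25]]]'; python3 -m jog '[[[0,0,0,0,0.7,11.5,25],[0,0,0,0,1.3,11.4,25],[0,0,0,0,1.9,11.4,25],[0,0,0,0,2.5,11.2,25],[0,0,0,0,0,0,25]]]'; python3 go.py .456 .2264 .3215
```

```text
clock: 5.4
eef_pos: [0.4336, 0.2309, 0.2119]
tool_rot: [0.771, 0.637, 0.003, 0.002]
wrist_force: [2.9, 2.7, 11.6]
gripper_width: 0.378
clock: 6.02
eef_pos: [0.4399, 0.2297, 0.166]
tool_rot: [0.771, 0.637, 0.002, 0.001]
wrist_force: [0.4, 1.9, 13.5]
gripper_width: 0.378
t 6.03 pos [0.4399 0.2297 0.166 ] F [ 0.4  1.9 13.5] w 0.378
jaw deg 79.16 z [ 0.005  0.001 -1.   ]
tool mm [ 1.000e-01  1.730e+01 -1.554e+02]
```

```bash
python3 -m jog '[[[0,0,0,0,0.3,1,25],[0,0,0,0,0.3,1,25],[0,0,0,0,0.3,1,25],[0,0,0,0,0,0,25],[0,0,0,0,0,0,25]]]'; python3 go.py .456 .2264 .3215; python3 - <<'E'
from h import *
b=ctrl.get_image("scene")[:,:,::-1]
cv2.imwrite("pics/s5.png",cv2.resize(b[190:370,255:455],(800,600),interpolation=cv2.INTER_CUBIC))
E
```

```text
clock: 6.65
eef_pos: [0.4404, 0.2296, 0.1636]
tool_rot: [0.771, 0.637, 0.002, 0.001]
wrist_force: [-0.5, 2.4, 12.7]
gripper_width: 0.377
t 6.65 pos [0.4404 0.2296 0.1636] F [-0.5  2.4 12.7] w 0.377
jaw deg 79.16 z [ 0.005  0.001 -1.   ]
tool mm [ 1.000e-01  1.670e+01 -1.579e+02]
```

View pics/s5.png

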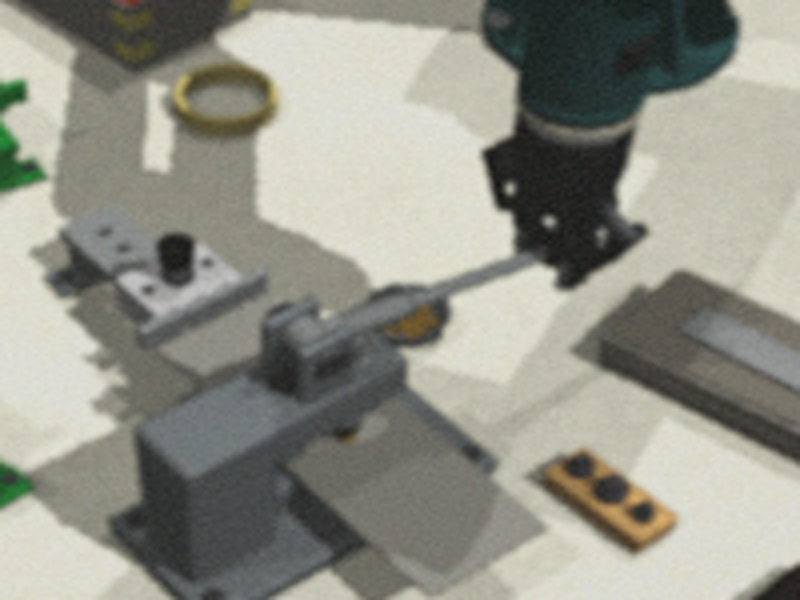

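The lever is nearly level with the ram on the eyelet at (345,435). There is no force rise yet, so I push on in small steps.

```bash
python3 -m jog '[[[0,0,0,0,0.3,1,25],[0,0,0,0,0.3,1,25],[0,0,0,0,0.3,1,25],[0,0,0,0,0,0,25],[0,0,0,0,0,0,25]]]'; python3 -m jog '[[[0,0,0,0,0.3,1,25],[0,0,0,0,0.3,1,25],[0,0,0,0,0,0,25],[0,0,0,0,0,0,25],[0,0,0,0,0,0,25]]]'
```

```text
clock: 7.32
eef_pos: [0.4414, 0.2294, 0.1606]
tool_rot: [0.771, 0.637, 0.002, 0.001]
wrist_force: [-0.0, 1.6, 13.3]
gripper_width: 0.382
clock: 7.95
eef_pos: [0.4419, 0.2293, 0.1586]
tool_rot: [0.771, 0.637, 0.002, 0.001]
wrist_force: [-0.4, 1.8, 13.4]
gripper_width: 0.376
```

```bash
python3 - <<'E'
from h import *
a=ctrl.get_image("wrist")[:,:,::-1];b=ctrl.get_image("scene")[:,:,::-1];t=ctrl.get_image("top")[:,:,::-1]
cs=ctrl.get_calibration("scene")
yaw=np.radians(-10.9);xh=np.array([np.cos(yaw),np.sin(yaw),0])
B=np.array([.456,.2262,0]);H=B+xh*.1942+[0,0,.215]
q=b[190:370,255:455].copy();q=cv2.resize(q,(800,600),interpolation=cv2.INTER_CUBIC)
for ang,col in((-8,(255,0,0)),(-14,(0,0,255))):
    an=np.radians(ang);P=H-xh*.22*np.cos(an)+[0,0,.22*np.sin(an)]
    L=[((proj(cs,X)-[255,190])*[4,600/180]).astype(int) for X in(H,P)];print(ang,P,L)
    cv2.line(q,tuple(map(int,L[0])),tuple(map(int,L[1])),col,1)
cv2.imwrite("pics/s6.png",q);cv2.imwrite("pics/w6.png",cv2.resize(a[220:420,180:460],(700,500)))
E
```

```text
-8 [0.43276786 0.2306738  0.18438192] [array([305, 338]), array([560, 231])]
-14 [0.43708251 0.22984294 0.16177718] [array([305, 338]), array([551, 253])]
```

View pics/s6.png

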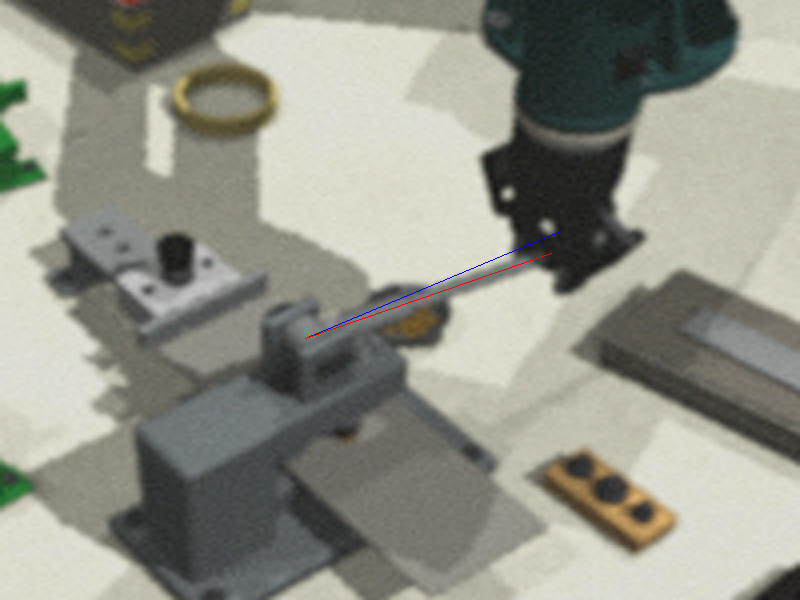

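View pics/w6.png

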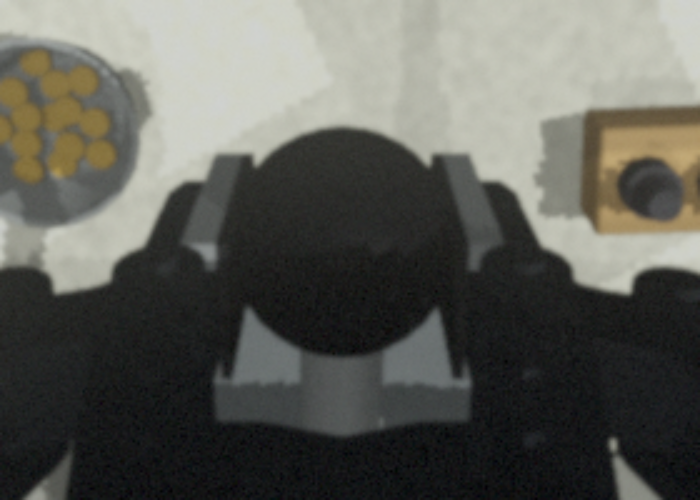

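```bash
python3 - <<'E'
from h import *
cs=ctrl.get_calibration("scene")
yaw=np.radians(-10.9);xh=np.array([np.cos(yaw),np.sin(yaw),0])
B=np.array([.456,.2262,0]);H=B+xh*.1942+[0,0,.215]
def P(ang,r):
    an=np.radians(ang);return H-xh*r*np.cos(an)+[0,0,r*np.sin(an)]
def show(im,angs,name):
    # sample vertical profiles: for each r compute brightness along arc angle
    g=cv2.GaussianBlur(cv2.cvtColor(im,cv2.COLOR_BGR2GRAY),(0,0),.7).astype(np.float32)
    acc=[]
    A=np.arange(angs[0],angs[1],.5)
    for r in np.linspace(.12,.185,30):
        pts=np.array([proj(cs,P(a,r)) for a in A],np.float32)
        acc.append(cv2.remap(g,pts[:,:1],pts[:,1:],cv2.INTER_LINEAR)[:,0])
    m=np.mean(acc,0)
    print(name);print([(float(a),int(v)) for a,v in zip(A,m)])
show(cv2.imread("pics/scene0.png"),(18,38),"rest")
b=ctrl.get_image("scene")[:,:,::-1].copy();cv2.imwrite("pics/s7.png",b)
show(b,(-24,-2),"now")
E
```

```text
rest
[(18.0, 152), (18.5, 153), (19.0, 153), (19.5, 153), (20.0, 153), (20.5, 152), (21.0, 150), (21.5, 148), (22.0, 145), (22.5, 142), (23.0, 138), (23.5, 135), (24.0, 132), (24.5, 129), (25.0, 127), (25.5, 126), (26.0, 126), (26.5, 126), (27.0, 126), (27.5, 127), (28.0, 128), (28.5, 128), (29.0, 128), (29.5, 129), (30.0, 130), (30.5, 131), (31.0, 133), (31.5, 136), (32.0, 140), (32.5, 144), (33.0, 149), (33.5, 154), (34.0, 158), (34.5, 163), (35.0, 166), (35.5, 169), (36.0, 172), (36.5, 174), (37.0, 175), (37.5, 176)]
now
[(-24.0, 186), (-23.5, 188), (-23.0, 190), (-22.5, 192), (-22.0, 194), (-21.5, 195), (-21.0, 195), (-20.5, 195), (-20.0, 193), (-19.5, 190), (-19.0, 185), (-18.5, 179), (-18.0, 171), (-17.5, 162), (-17.0, 153), (-16.5, 145), (-16.0, 137), (-15.5, 130), (-15.0, 126), (-14.5, 123), (-14.0, 121), (-13.5, 121), (-13.0, 122), (-12.5, 124), (-12.0, 127), (-11.5, 131), (-11.0, 135), (-10.5, 140), (-10.0, 146), (-9.5, 151), (-9.0, 157), (-8.5, 162), (-8.0, 166), (-7.5, 170), (-7.0, 173), (-6.5, 175), (-6.0, 177), (-5.5, 178), (-5.0, 179), (-4.5, 179), (-4.0, 180), (-3.5, 180), (-3.0, 179), (-2.5, 179)]
```

```bash
cat > ang.py <<'E'
from h import *
cs=ctrl.get_calibration("scene")
yaw=np.radians(-10.9);xh=np.array([np.cos(yaw),np.sin(yaw),0])
H=np.array([.456,.2262,0])+xh*.1942+[0,0,.215]
def P(ang,r):
    an=np.radians(ang);return H-xh*r*np.cos(an)+[0,0,r*np.sin(an)]
def prof(im,A,off=(0,0),sc=(1,1)):
    g=cv2.cvtColor(im,cv2.COLOR_BGR2GRAY).astype(np.float32)
    acc=[]
    for r in np.linspace(.12,.185,30):
        pts=np.array([(proj(cs,P(a,r))-off+.5)*sc-.5 for a in A],np.float32)
        acc.append(cv2.remap(g,pts[:,:1],pts[:,1:],cv2.INTER_LINEAR)[:,0])
    return np.mean(acc,0)
def edges(im,lo,hi,th=155,**k):
    A=np.arange(lo,hi,.25);m=prof(im,A,**k);i=np.where(m<th)[0];
    return A[i[0]],A[i[-1]],A[m.argmin()]
E
python3 - <<'E'
from ang import *
print(edges(cv2.imread("pics/s5.png"),-22,-3,off=(255,190),sc=(4,600/180)),edges(cv2.imread("pics/s7.png"),-22,-3))
E
python3 -m jog '[[[0,0,0,0,0.3,1,25],[0,0,0,0,0.3,1,25],[0,0,0,0,0.3,1,25],[0,0,0,0,0.3,1,25],[0,0,0,0,0,0,25]]]'
python3 - <<'E'
from ang import *
b=ctrl.get_image("scene")[:,:,::-1].copy();cv2.imwrite("pics/s8.png",b);print(edges(b,-22,-3))
E
```

```text
(np.float64(-16.0), np.float64(-8.25), np.float64(-13.5)) (np.float64(-17.0), np.float64(-9.25), np.float64(-14.0))
clock: 8.78
eef_pos: [0.4432, 0.2291, 0.1559]
tool_rot: [0.771, 0.637, 0.003, 0.001]
wrist_force: [-4.3, 0.1, 27.2]
gripper_width: 0.382
(np.float64(-17.5), np.float64(-9.5), np.float64(-14.5))
```

The force rose to 27 N and the lever angle stopped following, so this looks like the lower stop. One more millimetre to confirm.

```bash
python3 -m jog '[[[0,0,0,0,0,1,25],[0,0,0,0,0,0,25],[0,0,0,0,0,0,25],[0,0,0,0,0,0,25],[0,0,0,0,0,0,25]]]'
python3 - <<'E'
from ang import *
b=ctrl.get_image("scene")[:,:,::-1].copy();cv2.imwrite("pics/s9.png",b);print(edges(b,-22,-3))
E
python3 go.py .456 .2264 .3215
```

```text
clock: 9.45
eef_pos: [0.4432, 0.2291, 0.1557]
tool_rot: [0.771, 0.637, 0.003, 0.002]
wrist_force: [-7.6, -1.6, 36.2]
gripper_width: 0.38
(np.float64(-17.5), np.float64(-9.25), np.float64(-14.5))
t 9.5 pos [0.4432 0.2291 0.1558] F [-6.3 -1.2 36. ] w 0.38
jaw deg 79.16 z [ 0.006  0.001 -1.   ]
tool mm [   0.2   14.1 -165.7]
```

The stop is confirmed: 36 N with no further travel. Now I follow the arc back up.

```bash
python3 -m jog '[[[0,0,0,0,-1.8,-6,25],[0,0,0,0,-1.8,-7,25],[0,0,0,0,-2.5,-11.2,25],[0,0,0,0,-1.9,-11.4,25],[0,0,0,0,-1.3,-11.4,25]]]'
python3 -m jog '[[[0,0,0,0,-0.7,-11.5,25],[0,0,0,0,-0.1,-11.5,25],[0,0,0,0,0.5,-11.5,25],[0,0,0,0,1.1,-11.5,25],[0,0,0,0,1.7,-11.4,25]]]'
python3 -m jog '[[[0,0,0,0,2.3,-11.3,25],[0,0,0,0,2.9,-11.2,25],[0,0,0,0,3.5,-11,25],[0,0,0,0,4,-10.8,25],[0,0,0,0,0,0,25]]]'
python3 go.py .456 .2264 .3215
```

```text
clock: 10.12
eef_pos: [0.4361, 0.2304, 0.2013]
tool_rot: [0.771, 0.637, 0.004, 0.003]
wrist_force: [9.1, -2.1, 7.3]
gripper_width: 0.38
clock: 10.75
eef_pos: [0.436, 0.2304, 0.2577]
tool_rot: [0.771, 0.637, 0.002, 0.001]
wrist_force: [0.4, 5.2, 6.0]
gripper_width: 0.382
clock: 11.38
eef_pos: [0.4441, 0.2287, 0.3016]
tool_rot: [0.77, 0.638, -0.001, -0.002]
wrist_force: [-9.5, 7.5, 10.7]
gripper_width: 0.38
t 11.38 pos [0.4441 0.2287 0.3016] F [-9.5  7.5 10.7] w 0.38
jaw deg 79.29 z [-0.004  0.002 -1.   ]
tool mm [ -0.   12.1 -19.9]
```

```bash
python3 -m jog '[[[0,0,0,0,5.5,-9,25],[0,0,0,0,5,-9,25],[0,0,0,0,0,0,25],[0,0,0,0,0,0,25],[0,0,0,0,0,0,25]]]'
python3 go.py .456 .2264 .3215
python3 - <<'E'
from ang import *
b=ctrl.get_image("scene")[:,:,::-1].copy();cv2.imwrite("pics/s10.png",b);print(edges(b,19,37,th=142),edges(cv2.imread("pics/scene0.png"),19,37,th=142))
E
```

```text
clock: 12.0
eef_pos: [0.4533, 0.2267, 0.3155]
tool_rot: [0.77, 0.638, -0.003, -0.003]
wrist_force: [-2.5, 11.1, -10.9]
gripper_width: 0.38
t 12.0 pos [0.4533 0.2267 0.3155] F [ -2.5  11.1 -10.9] w 0.38
jaw deg 79.22 z [-0.009  0.001 -1.   ]
tool mm [ 0.2  2.6 -6. ]
(np.float64(24.25), np.float64(31.75), np.float64(29.5)) (np.float64(22.75), np.float64(32.25), np.float64(25.5))
```

The downward pull on the hand shows the lever at its upper stop, with the ball 6 mm higher in the hand after the slip. I open, rise clear and check the rest angle.

```bash
python3 -m jog '[[[0,0,0,0,0,0,60],[0,0,0,0,0,0,70],[0,0,0,0,0,0,70],[0,0,0,0,0,-20,70],[0,0,0,0,0,-30,70]]]'
python3 -m jog '[[[0,0,0,0,0,-30,70],[0,0,0,0,0,-20,70],[0,0,0.18,-40,10,0,70],[0,0,0.18,-50,15,0,70],[0,0,0.18,-50,0,0,70]]]'
python3 go.py .577 .008 .20
python3 - <<'E'
from ang import *
b=ctrl.get_image("scene")[:,:,::-1].copy();cv2.imwrite("pics/s11.png",b);print(edges(b,19,37,th=142))
t=ctrl.get_image("top")[:,:,::-1];cv2.imwrite("pics/t11.png",t)
E
```

```text
clock: 12.68
eef_pos: [0.4563, 0.2248, 0.3683]
tool_rot: [0.771, 0.637, -0.001, -0.0]
wrist_force: [0.0, 0.3, -0.8]
gripper_width: 0.818
clock: 13.3
eef_pos: [0.4294, 0.0876, 0.4186]
tool_rot: [0.914, 0.405, 0.0, 0.001]
wrist_force: [0.4, -0.3, 0.3]
gripper_width: 0.82
t 13.3 pos [0.4294 0.0876 0.4186] F [ 0.4 -0.3  0.3] w 0.82
jaw deg 47.81 z [ 0.001 -0.001 -1.   ]
tool mm [ 40.3 162.5 218.8]
(np.float64(24.5), np.float64(31.25), np.float64(26.25))
```

View pics/s11.png

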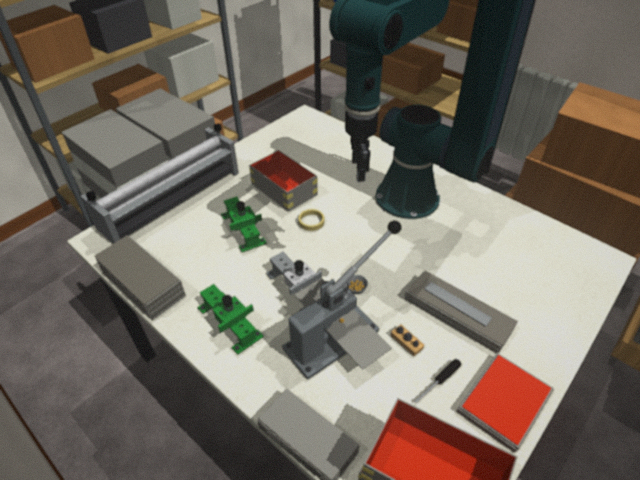

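The lever is up again: the ball is at (394,228), as at the start. Next I turn the jaws to the press's x axis.

```bash
python3 -m jog '[[[0,0,0.18,0,0,0,70],[0,0,0.18,0,0,10,70],[0,0,0.18,0,0,30,70],[0,0,0.18,0,0,40,70],[0,0,0.18,0,0,40,70]]]'
python3 -m jog '[[[0,0,0.125,0,0,0,70],[0,0,0,0,0,0,70],[0,0,0,0,0,0,70],[0,0,0,0,0,0,70],[0,0,0,0,0,0,70]]]'
python3 go.py .577 .008 .20
python3 - <<'E'
from h import *
c=ctrl.get_calibration("wrist");im=ctrl.get_image("wrist")
cv2.imwrite("pics/w12.png",im[:,:,::-1]);print(proj(c,(.577,.008,.132)))
E
```

```text
clock: 14.02
eef_pos: [0.4294, 0.09, 0.2977]
tool_rot: [0.999, -0.032, 0.001, -0.0]
wrist_force: [1.2, -0.8, -0.5]
gripper_width: 0.822
clock: 14.65
eef_pos: [0.429, 0.0896, 0.2988]
tool_rot: [0.996, -0.091, 0.0, -0.0]
wrist_force: [-0.4, 0.1, 0.3]
gripper_width: 0.82
t 14.65 pos [0.429  0.0896 0.2988] F [-0.4  0.1  0.3] w 0.82
jaw deg -10.5 z [ 0.001 -0.    -1.   ]
tool mm [160.3  53.3  98.9]
[486.49825621 283.69112671]
```

View pics/w12.png

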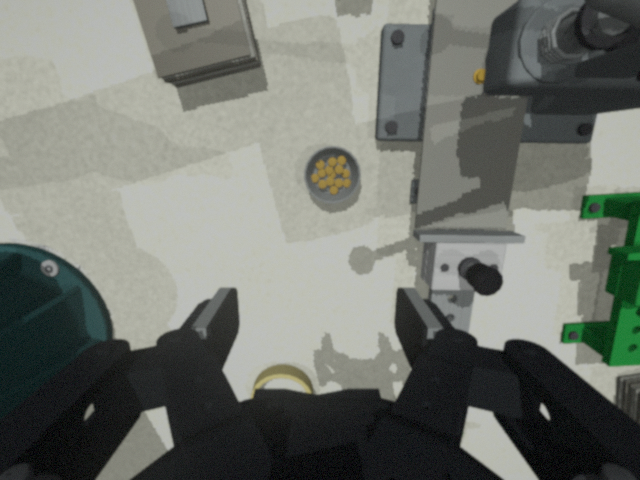

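The knob's top is at (487,279), on the grey saddle with its fence and the panel's end above it in the picture. I move over it and look again.

```bash
python3 - <<'E'
from h import *
c=ctrl.get_calibration("wrist");print(plane(c,(488,279),.132))
E
python3 -m jog '[[[0,0,0,32,11,10,70],[0,0,0,40,13,15,70],[0,0,0,45,13,15,70],[0,0,0,42,12,15,70],[0,0,0,0,0,0,70]]]'
python3 -m jog '[[[0,0,0,0,0,0,70],[0,0,0,0,0,0,70],[0,0,0,0,0,0,70],[0,0,0,0,0,0,70],[0,0,0,0,0,0,70]]]'
python3 go.py .577 .008 .1205
python3 - <<'E'
from h import *
c=ctrl.get_calibration("wrist");im=ctrl.get_image("wrist")
cv2.imwrite("pics/w13.png",im[:,:,::-1]);print(proj(c,(.577,.008,.132)))
E
```

```text
[0.57841878 0.01249037 0.132     ]
clock: 15.32
eef_pos: [0.5782, 0.0108, 0.2419]
tool_rot: [0.996, -0.093, -0.0, 0.0]
wrist_force: [-1.0, 0.2, -0.5]
gripper_width: 0.821
clock: 15.95
eef_pos: [0.576, 0.0125, 0.2437]
tool_rot: [0.996, -0.092, 0.0, 0.0]
wrist_force: [0.2, 0.4, 0.1]
gripper_width: 0.819
t 15.95 pos [0.576  0.0125 0.2437] F [0.2 0.4 0.1] w 0.819
jaw deg -10.53 z [ 0. -0. -1.]
tool mm [  1.8   4.2 123.2]
[317.63047643 250.86903735]
```

View pics/w13.png

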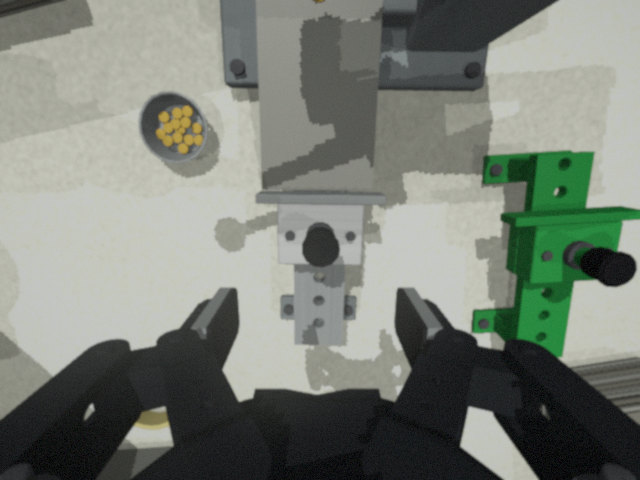

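```bash
python3 - <<'E'
from h import *
im=cv2.imread("pics/w13.png");cv2.imwrite("pics/w13c.png",cv2.resize(im[200:300,260:380],(720,600),interpolation=cv2.INTER_CUBIC))
c=ctrl.get_calibration("wrist");print(c["eye"])
for p in((321,247),(321,249)):print(plane(c,p,.132))
for z in(.108,.132):print(z,proj(c,(.5775,.010,z)))
E
```

```text
[0.58898588 0.07815515 0.36488226]
[0.58000223 0.01043723 0.132     ]
[0.57972744 0.00893081 0.132     ]
0.108 [317.61231488 239.67087707]
0.132 [317.75470459 248.1613648 ]
```

View pics/w13c.png

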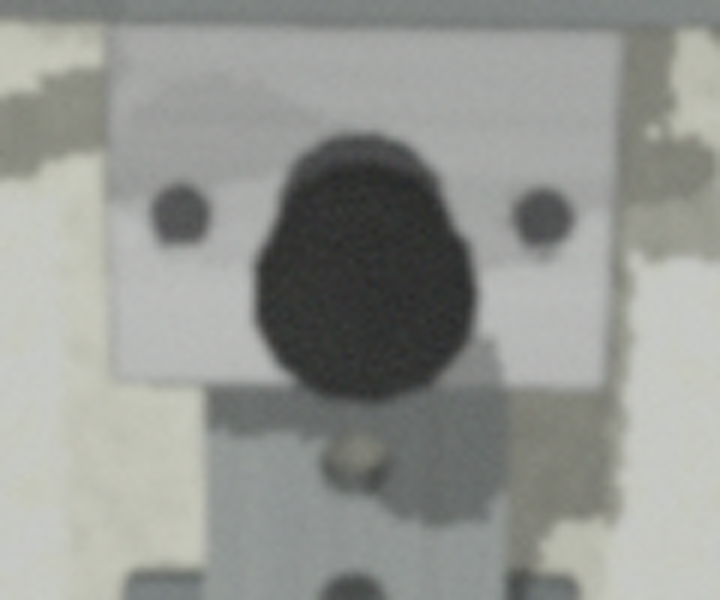

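The knob's top circle is centred at (320.8,248.3), giving (0.5795,0.0095). I take (0.579,0.0095) and descend with a check partway.

```bash
python3 -m jog '[[[0,0,0,1.7,1.2,15,60],[0,0,0,1.8,1.2,25,60],[0,0,0,0,0,25,60],[0,0,0,0,0,20,60],[0,0,0,0,0,5,60]]]'
python3 go.py .579 .0095 .122
python3 -m jog '[[[0,0,0,0,0,0,55],[0,0,0,0,0,0,55],[0,0,0,0,0,0,55],[0,0,0,0,0,0,55],[0,0,0,0,0,0,55]]]'
python3 go.py .579 .0095 .122
python3 - <<'E'
from h import *
im=ctrl.get_image("wrist")[:,:,::-1];cv2.imwrite("pics/w14.png",im)
c=ctrl.get_calibration("wrist");print([proj(c,(.579,.0095,z)).round(1) for z in(.108,.132)])
E
```

```text
clock: 16.62
eef_pos: [0.5777, 0.0093, 0.1511]
tool_rot: [0.996, -0.092, -0.002, 0.0]
wrist_force: [-0.3, -0.6, 0.5]
gripper_width: 0.705
t 16.62 pos [0.5777 0.0093 0.1511] F [-0.3 -0.6  0.5] w 0.705
jaw deg -10.55 z [-0.004  0.    -1.   ]
tool mm [ 1.4 -0.5 29.1]
clock: 17.25
eef_pos: [0.5792, 0.0093, 0.1537]
tool_rot: [0.996, -0.092, 0.0, 0.0]
wrist_force: [-0.5, 0.4, 0.5]
gripper_width: 0.645
t 17.25 pos [0.5792 0.0093 0.1537] F [-0.5  0.4  0.5] w 0.645
jaw deg -10.54 z [ 0. -0. -1.]
tool mm [-0.3 -0.2 31.7]
[array([314.5, 278.9]), array([314.2, 298. ])]
```

View pics/w14.png

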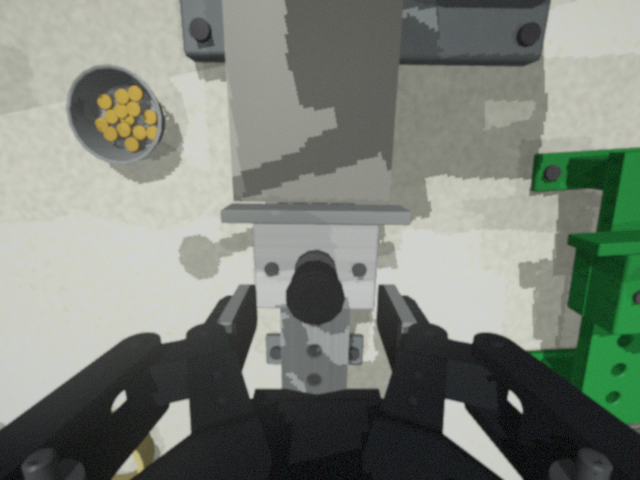

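The knob's top is at (315,295), midway between the pads (about 240 and 395). I descend and close.

```bash
python3 -m jog '[[[0,0,0,0,-0.8,12,55],[0,0,0,0,0,14,55],[0,0,0,0,0,6,50],[0,0,0,0,0,0,45],[0,0,0,0,0,0,40]]]'
python3 go.py .579 .0095 .122
python3 -m jog '[[[0,0,0,0,0,0,36],[0,0,0,0,0,0,30],[0,0,0,0,0,0,24],[0,0,0,0,0,0,18],[0,0,0,0,0,0,18]]]'
python3 go.py .579 .0095 .122
python3 - <<'E'
from h import *
im=ctrl.get_image("wrist")[:,:,::-1];cv2.imwrite("pics/w15.png",im)
E
```

```text
clock: 17.92
eef_pos: [0.5795, 0.0101, 0.1215]
tool_rot: [0.996, -0.092, 0.0, 0.0]
wrist_force: [-0.1, -1.2, 0.1]
gripper_width: 0.469
t 17.93 pos [0.5795 0.0101 0.1215] F [-0.1 -1.2  0.1] w 0.469
jaw deg -10.54 z [ 0. -0. -1.]
tool mm [-0.4  0.6 -0.5]
clock: 18.55
eef_pos: [0.5788, 0.0102, 0.1219]
tool_rot: [0.996, -0.092, -0.0, 0.0]
wrist_force: [-3.2, 0.9, 6.1]
gripper_width: 0.282
t 18.55 pos [0.5788 0.0102 0.1219] F [-3.2  0.9  6.1] w 0.282
jaw deg -10.54 z [-0.001  0.    -1.   ]
tool mm [ 0.4  0.6 -0.1]
```

View pics/w15.png

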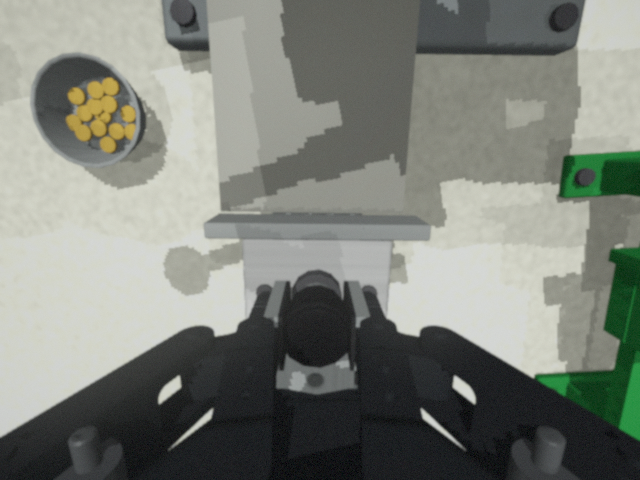

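The knob is held (opening about 24 mm), and the fence edge runs straight at rows 215-238. I lift slowly.

```bash
python3 -m jog '[[[0,0,0,0,0,-2,18],[0,0,0,0,0,-2,18],[0,0,0,0,0,-2,18],[0,0,0,0,0,-2,18],[0,0,0,0,0,0,18]]]'
python3 go.py .5788 .0102 .1359
```

```text
clock: 19.23
eef_pos: [0.5787, 0.0102, 0.1292]
tool_rot: [0.996, -0.092, -0.001, 0.0]
wrist_force: [-1.0, 1.2, -8.3]
gripper_width: 0.286
t 19.23 pos [0.5787 0.0102 0.1292] F [-1.   1.2 -8.3] w 0.286
jaw deg -10.54 z [-0.001  0.    -1.   ]
tool mm [ 0.1 -0.  -6.7]
```

```bash
python3 -m jog '[[[0,0,0,0,0,-2,18],[0,0,0,0,0,-2,18],[0,0,0,0,0,-1,18],[0,0,0,0,0,0,18],[0,0,0,0,0,0,18]]]'
python3 -m jog '[[[0,0,0,0,0,-1,18],[0,0,0,0,0,-1,18],[0,0,0,0,0,-1,18],[0,0,0,0,0,0,18],[0,0,0,0,0,0,18]]]'
python3 go.py .5788 .0102 .1359
```

```text
clock: 19.85
eef_pos: [0.5788, 0.0102, 0.1342]
tool_rot: [0.996, -0.092, -0.001, 0.0]
wrist_force: [-2.3, 1.7, -10.2]
gripper_width: 0.284
clock: 20.48
eef_pos: [0.5787, 0.0101, 0.1363]
tool_rot: [0.996, -0.092, -0.001, 0.0]
wrist_force: [0.1, 1.1, -26.2]
gripper_width: 0.286
t 20.48 pos [0.5787 0.0101 0.1363] F [  0.1   1.1 -26.2] w 0.286
jaw deg -10.54 z [-0.002  0.    -1.   ]
tool mm [ 0.1 -0.1  0.4]
```

The force jumped to -26 N after 14.4 mm of lift, which is the plunger's stop. I hold and check.

```bash
python3 -m jog '[[[0,0,0,0,0,0,18],[0,0,0,0,0,0,18],[0,0,0,0,0,0,18],[0,0,0,0,0,0,18],[0,0,0,0,0,0,18]]]'
python3 - <<'E'
from ang import *
im=ctrl.get_image("wrist")[:,:,::-1];t=ctrl.get_image("top")[:,:,::-1];s=ctrl.get_image("scene")[:,:,::-1]
print(edges(s.copy(),19,37,th=142))
cv2.imwrite("pics/w16.png",np.hstack([cv2.resize(im,(400,300)),cv2.resize(s[200:380,230:470],(400,300))]))
cv2.imwrite("pics/t16.png",np.vstack([t[140:300,150:400],cv2.imread("pics/top0.png")[140:300,150:400]]))
cv2.imwrite("pics/w16k.png",cv2.resize(im[180:400,180:460],(700,550)))
E
```

```text
clock: 21.1
eef_pos: [0.5787, 0.0102, 0.1363]
tool_rot: [0.996, -0.092, -0.001, 0.0]
wrist_force: [0.5, 1.1, -26.6]
gripper_width: 0.286
(np.float64(25.0), np.float64(31.0), np.float64(29.5))
```

View pics/w16.png

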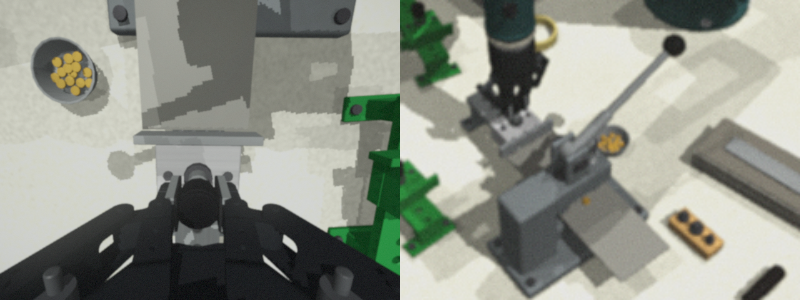

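View pics/t16.png

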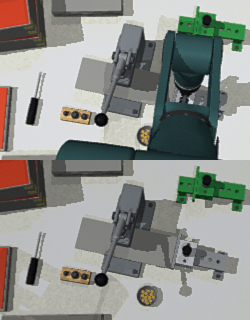

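View pics/w16k.png

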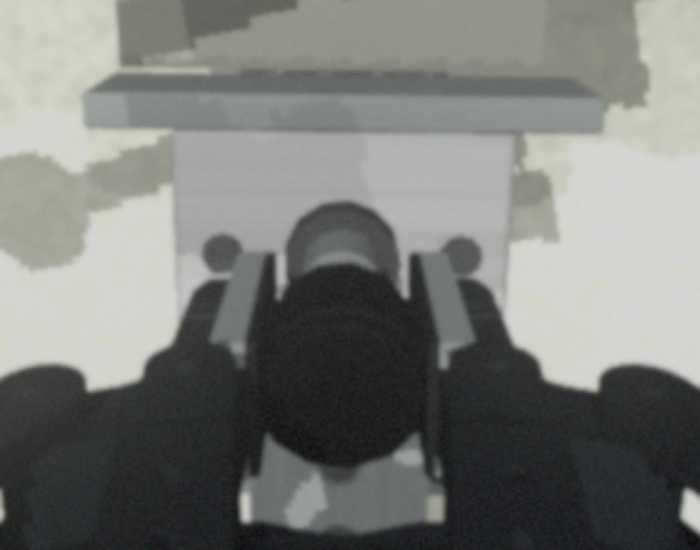

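The pictures show the knob raised with bare sleeve visible below it (crop (340,235)), still clamped. The fence and panel end are unchanged, and the lever ball is up. The force is steady at -26.6 N, so I hand in.

```bash
python3 -c "
from cell import ctrl
print(ctrl.hand_in())"; python3 go.py .5788 .0102 .1363
```

```text
the job is handed in; nothing more can be done
None
the job is handed in; nothing more can be done
```

The eyelet stroke is done, and I handed the job in at about 21 s with the index plunger held up against its stop.

- **Lever down:** I pinched the ball and took the lever down its arc until it stopped. Force rose from about 13 N to 36 N with no further travel, and the picture put the lever at about -13.5° (the lower stop is at -14°). The ball slipped about 6 mm in the fingers on the way, so I kept pushing until the stop showed in the force.
- **Lever up:** I followed it back up and let go. The ball's pixel and the lever angle matched the start view, within about 1° of measuring noise.
- **Plunger:** I gripped the knob with the jaws across the bar and lifted it 14.4 mm. Force jumped from -10 N to -26 N, which shows it is on its stop. It then held steady at -26.6 N for over half a second, with only about 1 N sideways.
- **Surroundings:** The last pictures show the fence still against the panel's end, and the press-side items where they were. The arm hid the gauge and the dish from the top camera at the end. For those I relied on the wrist and scene views.

My last state read, after hand-in, was refused, so nothing was checked after that point.

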